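# Sort the bench leavings into their specimen trays

### The arm

A 6-joint arm with a two-finger parallel gripper is mounted at the origin on the work surface; the furniture and walls round the work are solid. World frame = base frame: x ahead of the robot, y to its left, z up, the work surface at z = 0. Lengths are in m, angles in rad, forces in N, time in s.
With the tool pointing down it reaches from about 0.275 to 1 m from the base axis. Payload 8.4 kg.
Tool frame: the origin (TCP) lies on the centre line of the jaws, within the pads' length; the fingertips stand 17 mm ahead of it and the grasp point (between the pads) lies 2 mm behind it (bot.tcp_to_tips is the z of the fingertips in the tool frame, in m); z points along the fingers, y is the line along which they close (so a half turn about z gives the same grasp; the last joint's range is limited). The gripper opens to 85 mm and grips with 20 to 120 N. Pads are 22 mm wide; open, the fingers measure 114 mm over their backs; the gripper's body (76 mm by 85 mm) begins 54 mm behind the grasp point. The pads swing forward as they close: fully open they stand 13 mm farther back than shut.
Start: joints at [1.234, 0.353, 1.633, -0, 1.155, -0.002], TCP at [0.205, 0.59, 0.209] pointing down, gripper open.
Joint ranges: [-2.63, 2.63], [-0.92, 2.1], [0.06, 2.66], [-1.3, 4.44], [0, 2.69], [-3.02, 3.02]. Speed limits (rad/s): [2.22, 2.22, 2.79, 3.14, 3.14, 3.14].

### API

Orientations are given as a unit quaternion [x, y, z, w].
In Python, from workcell import bot, hand, kinematics, get_obs, vision, hand_in gives the robot as it stands. The module is installed in compiled form; this text tells all that it offers. Calls block until the motion is done:
- bot.reach(position, orientation): joint-space move of the TCP to a pose.
- bot.servo_line(position, ori=None, velocity=0.15): straight line of the TCP; ori=None keeps the orientation; velocity is the mean speed in m/s.
- bot.goto_joints(angles): joint-space move.
- hand.move_gripper(opening, strength=None): finger opening in m; strength is the grip in N (None keeps the last); returns when the fingers have stopped.
- bot.dwell(seconds).
- kinematics.solve_ik(position, orientation): joint angles nearest the present ones, or None.
- get_obs(): the state.
- vision.read_camera(name): name is "scene" or "side" or "wrist"; returns a dict with "frame" (480x640x3 uint8, red, green, blue), "intrinsics" (3x3 intrinsics, pixels), "view" (4x4, takes a point from world to camera coordinates). Camera axes: x right, y down, z forward; pixel columns grow to the right and rows downward; lengths in m; the calibration is good to about 2 mm. A picture is of the moment at which its call begins. There is no depth.
A pose or a line that the arm cannot do raises bot.IKError and nothing moves.
- hand_in(): hands the job in; it is judged then, once.
The state is a dict: "time_s": time; "joint_pos": joint angles; "joint_vel": joint speeds; "joint_efforts": joint torques, N m; "position": TCP position; "orientation": TCP orientation; "wrist_force": force on the tool from outside, world axes, zero at the start; "ft_torque": the same for the moment, N m; "gripper_width": finger opening in m; "grip_force": force on a finger pad.
Only numpy, scipy, OpenCV 4.12 (cv2) and the standard library are available. Lean on these libraries where they do the work, as an engineer would, in place of code of your own. Each camera call takes 0.05 s, during which the arm holds its last target. There are 200 camera calls.

### The job

Sort the two loose nuts, the two loose standing bolts and the loose soapstone marking stick into the three trays, each into the tray whose front ledge carries a specimen of the same kind. Nuts and bolts go one to a bay, nuts lying flat and bolts still standing on their heads; the stick lies flat in its tray. Leave the square steel offcut and the red magnet where they are.

Things in the scene. Friction and masses are not known exactly. Their poses are not given: they have to be found in the camera images.
- nut_a: Loose bright M14 hexagon nut lying flat: 21 mm across flats (flats face its own +y and -y), 24 mm across corners, 11 mm high, 30 g. Origin: centre of its underside; z is up. One of two alike.
- nut_b: Loose bright M14 hexagon nut lying flat: 21 mm across flats (flats face its own +y and -y), 24 mm across corners, 11 mm high, 30 g. Origin: centre of its underside; z is up. One of two alike.
- bolt_short: Loose bright M12 hexagon bolt standing upright on its head, 58 mm tall in all: head 8 mm high, 18 mm across flats (flats face its own +y and -y), 21 mm across corners, then a round shank 11 mm in diameter up to the tip; about 50 g. Origin: centre of its underside (the head's flat face); z is up along the shank.
- bolt_long: Loose bright M12 hexagon bolt standing upright on its head, 72 mm tall in all: head 8 mm high, 18 mm across flats (flats face its own +y and -y), 21 mm across corners, then a round shank 11 mm in diameter up to the tip; about 50 g. Origin: centre of its underside (the head's flat face); z is up along the shank.
- chalk_stick: Loose soapstone marking stick, half cream and half pale grey, lying flat: 85 mm long along its y, about 13 mm wide along its x, 8 to 10 mm high, 20 g. Origin: centre of its underside; z is up.
- nut_tray: Tray for nuts: fixed low grey metal tray. Well inside 68 mm (x) by 104 mm (y), walls 3 mm, rim 11 mm and floor 3 mm above the worktop. On its -x side a ledge 28 mm wide, 6 mm high, with a fixed specimen: one nut, top at 17 mm. A 3 mm wall at y = 0, rim-high, makes two bays 68 x 50 mm, centred at y = +27 and -27 mm. Origin: on the worktop under the well middle; z up.
- bolt_tray: Tray for bolts: fixed low grey metal tray. Well inside 68 mm (x) by 104 mm (y), walls 3 mm, rim 11 mm and floor 3 mm above the worktop. On its -x side a ledge 28 mm wide, 6 mm high, with a fixed specimen: one bolt lying along y, top at 25 mm. A 3 mm wall at y = 0, rim-high, makes two bays 68 x 50 mm, centred at y = +27 and -27 mm. Origin: on the worktop under the well middle; z up.
- chalk_tray: Tray for soapstone: fixed low grey metal tray. Well inside 68 mm (x) by 104 mm (y), walls 3 mm, rim 11 mm and floor 3 mm above the worktop. On its -x side a ledge 28 mm wide, 6 mm high, with a fixed specimen: one stick lying along y, top at 16 mm. The well is undivided; the stick fits lying along the tray's y. Origin: on the worktop under the well middle; z up.
- square_offcut: Bystander: loose square grey steel offcut lying flat, 53 x 52 x 10 mm, 200 g, among the things to sort. Origin: centre of its underside.
- red_magnet: Bystander: loose red arrow-shaped welding magnet lying flat, 50 (x) x 90 (y) x 17 mm, 380 g, in front of the trays. Origin: centre of its underside.

How it is judged:
At the end, for the whole second after the job is handed in: One nut flat on the floor of each nut-tray bay, one bolt standing on its head in each bolt-tray bay, the stick flat in the soapstone tray (within 30 mm along x, 20 mm along y of its middle); each on the floor to 4 mm, level or upright to 0.15 rad, at rest ((((x of nut_a in the frame of nut_tray between -0.03 and 0.03 m and y of nut_a in the frame of nut_tray between 0.004 and 0.05 m and z of nut_a in the frame of nut_tray between -0.002 and 0.007 m) and (x of nut_b in the frame of nut_tray between -0.03 and 0.03 m and y of nut_b in the frame of nut_tray between -0.05 and -0.004 m and z of nut_b in the frame of nut_tray between -0.002 and 0.007 m)) or ((x of nut_a in the frame of nut_tray between -0.03 and 0.03 m and y of nut_a in the frame of nut_tray between -0.05 and -0.004 m and z of nut_a in the frame of nut_tray between -0.002 and 0.007 m) and (x of nut_b in the frame of nut_tray between -0.03 and 0.03 m and y of nut_b in the frame of nut_tray between 0.004 and 0.05 m and z of nut_b in the frame of nut_tray between -0.002 and 0.007 m))) and (((x of bolt_short in the frame of bolt_tray between -0.03 and 0.03 m and y of bolt_short in the frame of bolt_tray between 0.004 and 0.05 m and z of bolt_short in the frame of bolt_tray between -0.002 and 0.007 m) and (x of bolt_long in the frame of bolt_tray between -0.03 and 0.03 m and y of bolt_long in the frame of bolt_tray between -0.05 and -0.004 m and z of bolt_long in the frame of bolt_tray between -0.002 and 0.007 m)) or ((x of bolt_short in the frame of bolt_tray between -0.03 and 0.03 m and y of bolt_short in the frame of bolt_tray between -0.05 and -0.004 m and z of bolt_short in the frame of bolt_tray between -0.002 and 0.007 m) and (x of bolt_long in the frame of bolt_tray between -0.03 and 0.03 m and y of bolt_long in the frame of bolt_tray between 0.004 and 0.05 m and z of bolt_long in the frame of bolt_tray between -0.002 and 0.007 m))) and x of chalk_stick in the frame of chalk_tray between -0.03 and 0.03 m and y of chalk_stick in the frame of chalk_tray between -0.02 and 0.02 m and z of chalk_stick in the frame of chalk_tray between -0.002 and 0.007 m and angle between each of nut_a, nut_b, bolt_short, bolt_long, chalk_stick's own z axis and vertical below 0.15 rad and linear speed of each of nut_a, nut_b, bolt_short, bolt_long, chalk_stick below 0.02 m/s); the robot touches nothing.
It fails at once if the square offcut is shifted by more than 25 mm (distance of square_offcut from where it was at the start of the episode above 0.025 m).
It fails at once if the red magnet is shifted by more than 25 mm (distance of red_magnet from where it was at the start of the episode above 0.025 m).
It also fails if it takes over 128 s, if anything falls off the work surface, if the arm or the gripper's body presses on something with over 40 N, if the wrist force passes 120 N, or if a joint passes its speed limit or range.

## Working session

There is one attempt and no reset: what is moved stays moved. The work goes in short steps, each a Python script; the robot and the scene stay as the last script left them, time stands still between calls to the robot, and variables do not carry over. Pictures are saved under pics/ and viewed, at most 14 in all, crops included, and the job is handed in when it is done.

```bash
mkdir -p pics; python3 - <<'E'
from workcell import *
import cv2,numpy as np
for n in("scene","side","wrist"):
    c=vision.read_camera(n); cv2.imwrite(f"pics/{n}0.png",c["frame"][...,::-1])
    np.savez(f"{n}0.npz",**{k:np.array(c[k]) for k in("frame","intrinsics","view")})
    V=np.array(c["view"]);print(n,-V[:3,:3].T@V[:3,3],V[2,:3],c["intrinsics"][0][0])
o=get_obs();print({k:o[k] for k in("time_s","position","orientation","gripper_width")},bot.tcp_to_tips)
E
```

```text
scene [-0.13930252  0.36573703  0.57441   ] [ 0.68235163 -0.38754291 -0.61984412] 434.6667451543879
side [ 0.45842708 -1.30173477  0.95047976] [-0.00202769  0.82990835 -0.55789607] 614.4384703482815
wrist [0.13571945 0.61500575 0.37373542] [ 0.27521396 -0.09681402 -0.95649586] 416.3165880866473
{'time_s': 0.15, 'position': array([0.20526404, 0.58994054, 0.2081083 ]), 'orientation': array([ 1.66631730e-01,  9.86019057e-01, -5.26608758e-04, -8.88924956e-05]), 'gripper_width': 0.08568443793523504} 0.017
```

View pics/scene0.png

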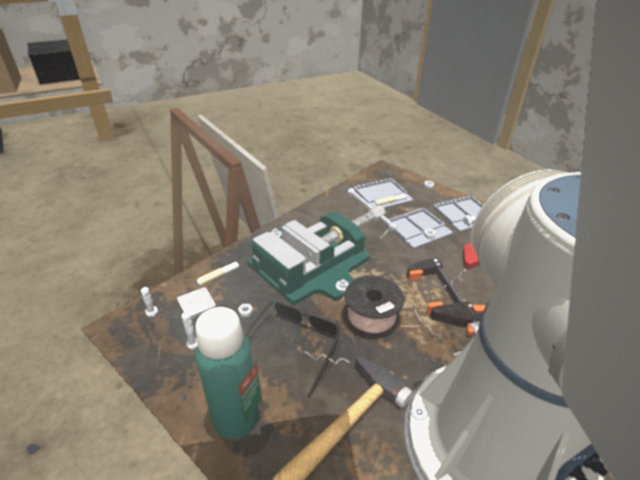

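View pics/side0.png

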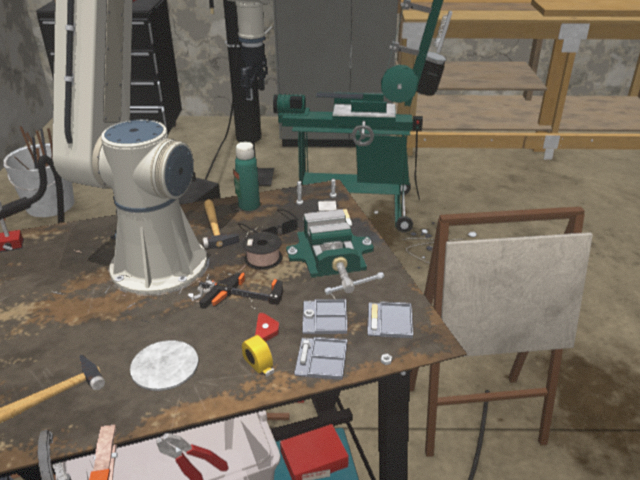

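The scene camera shows the two bolts (148,312) and (190,345), the offcut (196,302), the stick (217,272), a nut (245,310), and another nut beyond the trays (429,184). The side camera shows the trays at (325,316), (390,319) and (322,357), the far nut (387,358) and the magnet (267,327). A vise and a spray can are obstacles.

```bash
cat > h.py <<'E'
import numpy as np,cv2
def ray(c,u,v):
    V=np.array(c["view"]);K=np.array(c["intrinsics"])
    d=V[:3,:3].T@np.linalg.inv(K)@np.array([u,v,1.]);return -V[:3,:3].T@V[:3,3],d/np.linalg.norm(d)
def onplane(c,u,v,z=0.):
    o,d=ray(c,u,v);return o+d*(z-o[2])/d[2]
def tri(*obs):
    A=np.zeros((3,3));b=np.zeros(3)
    for c,u,v in obs:
        o,d=ray(c,u,v);P=np.eye(3)-np.outer(d,d);A+=P;b+=P@o
    p=np.linalg.solve(A,b);return p,[float(np.linalg.norm((np.eye(3)-np.outer(ray(*x)[1],ray(*x)[1]))@(p-ray(*x)[0]))) for x in obs]
E
python3 - <<'E'
from h import *
s=np.load("scene0.npz");d=np.load("side0.npz");np.set_printoptions(precision=3,suppress=True)
for n,u,v in [("boltL",152,313),("boltS",193,346),("offcut",196,302),("chalk",217,273),("nut",245,311),("nutfar",429,184),("viselug",342,285),("can",235,430)]: print(n,onplane(s,u,v))
for n,u,v in [("t1",328,316),("t2",393,319),("t3",325,357),("nutfar",387,359),("mag",267,327),("bolt1",299,203),("bolt2",333,195),("chalk",348,212),("visehandle",380,275),("tape",258,370),("can",248,208)]: print(n,onplane(d,u,v))
print(tri((s,146,289),(d,334,180)),tri((s,146,289),(d,299,181)),tri((s,188,315),(d,299,181)))
print("can top",tri((s,220,312),(d,245,145)))
print("vise top", tri((s,275,240),(d,326,217)), "spool",tri((s,374,290),(d,263,242)))
w=np.load("wrist0.npz");cv2.imwrite("pics/wrist0.png",w["frame"][...,::-1])
E
```

```text
boltL [0.454 0.368 0.   ]
boltS [0.35  0.325 0.   ]
offcut [0.445 0.293 0.   ]
chalk [0.502 0.236 0.   ]
nut [0.383 0.223 0.   ]
nutfar [ 0.58  -0.355  0.   ]
viselug [0.361 0.037 0.   ]
can [0.183 0.313 0.   ]
t1 [ 0.446 -0.202  0.   ]
t2 [ 0.598 -0.212 -0.   ]
t3 [ 0.441 -0.337  0.   ]
nutfar [ 0.575 -0.342  0.   ]
mag [ 0.306 -0.242  0.   ]
bolt1 [0.352 0.321 0.   ]
bolt2 [0.456 0.371 0.   ]
chalk [0.501 0.269 0.   ]
visehandle [ 0.578 -0.042 -0.   ]
tape [ 0.3   -0.377  0.   ]
can [0.2  0.29 0.  ]
(array([0.458, 0.366, 0.055]), [0.0008749687859814156, 0.0008749687859814743]) (array([0.372, 0.352, 0.089]), [0.032710918861329624, 0.032710918861329624]) (array([0.352, 0.322, 0.073]), [0.002528479994538566, 0.0025284799945385628])
can top (array([0.207, 0.299, 0.204]), [0.002026182003933137, 0.0020261820039332895])
vise top (array([0.443, 0.129, 0.076]), [0.008718479880544347, 0.008718479880544309]) spool (array([0.276, 0.027, 0.055]), [0.001656474735760346, 0.0016564747357603324])
```

View pics/wrist0.png

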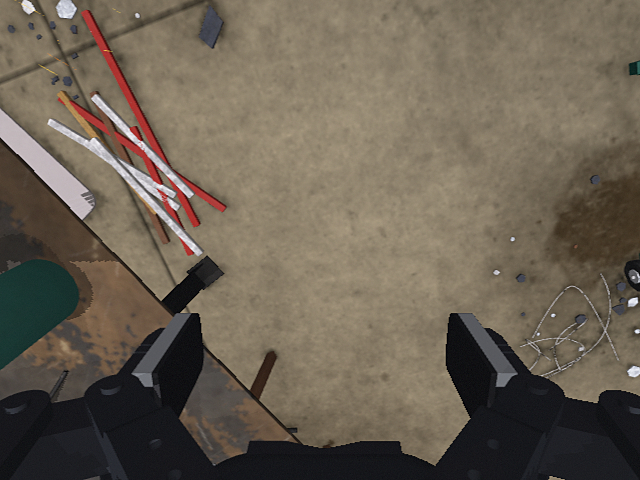

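The wrist view shows only floor and fingers. The camera sits on the tool's +x side. Next, wrist views over the pieces and the trays.

```bash
cat >> h.py <<'E'
from scipy.spatial.transform import Rotation as R
def ori(th):
    y=np.array([np.cos(th),np.sin(th),0]);z=np.array([0,0,-1.]);return R.from_matrix(np.c_[np.cross(y,z),y,z]).as_quat()
def snap(n,name="wrist"):
    from workcell import vision
    c=vision.read_camera(name);cv2.imwrite(f"pics/{n}.png",c["frame"][...,::-1])
    c={k:np.array(c[k]) for k in("frame","intrinsics","view")};np.savez(n+".npz",**c);return c
E
python3 - <<'E'
from h import *
from workcell import *
for n,p,t in [("p1",(.42,.37,.27),0),("p2",(.42,.22,.27),np.pi),("t1",(.51,-.20,.30),0),("t2",(.51,-.36,.30),-np.pi)]:
    try:
        bot.reach(p,ori(t));bot.dwell(.2);snap(n);o=get_obs();print(n,o["time_s"],o["position"],o["joint_pos"].round(2))
    except bot.IKError as e: print(n,e)
ims=[cv2.imread(f"pics/{n}.png") for n in("p1","p2")]
E
```

```text
p1 1.5917 [0.41943676 0.37069429 0.26971802] [0.72 0.2  1.7  0.   1.24 0.72]
p2 4.6833 [0.41999565 0.22002766 0.26999364] [ 0.48  0.05  1.87  0.    1.22 -2.66]
t1 6.9 [ 0.51012419 -0.19959962  0.30000949] [-0.38  0.16  1.69  0.    1.3  -0.38]
t2 9.6083 [ 0.51002413 -0.35990565  0.30000074] [-0.62  0.28  1.53  0.    1.33  2.52]
```

View pics/p1.png

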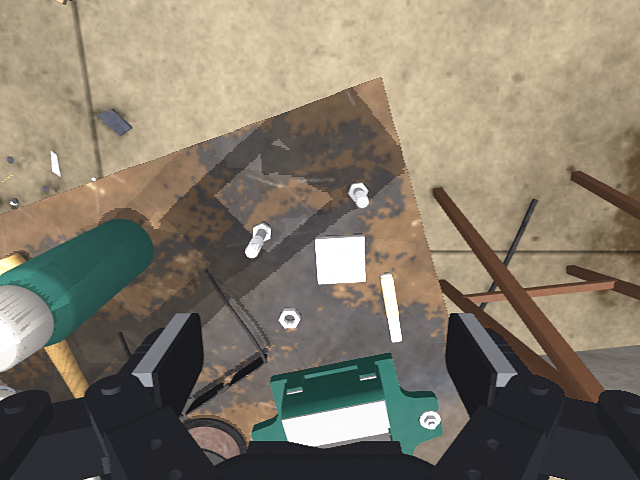

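View pics/p2.png

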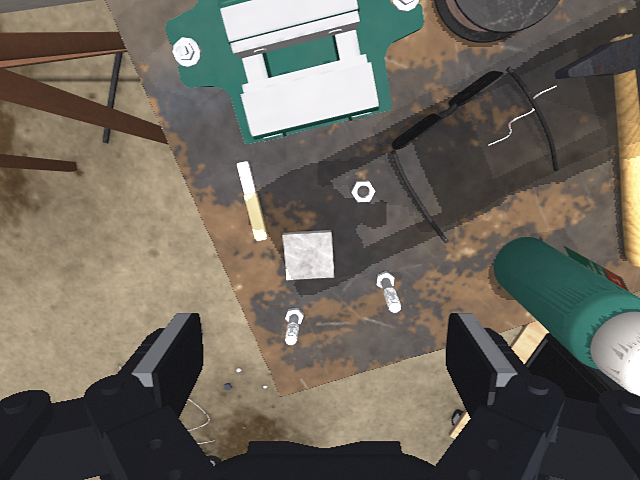

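View pics/t1.png

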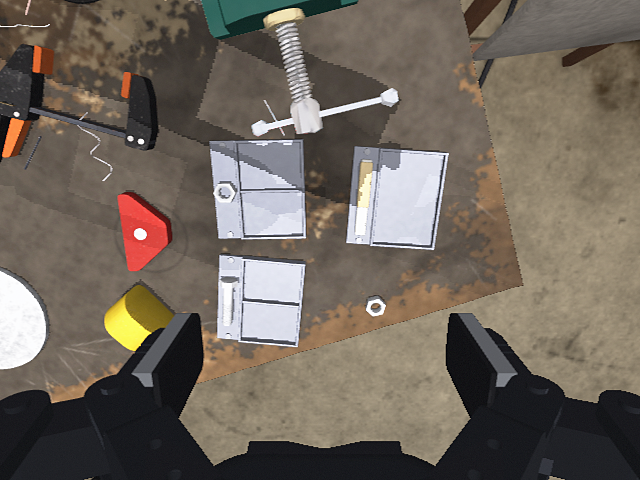

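View pics/t2.png

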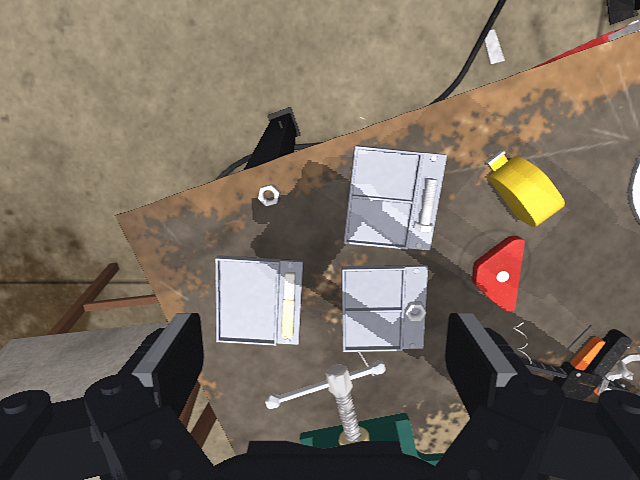

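In p1/p2, the bolts are at (360,195) and (260,240), the offcut at (341,260), the stick at (391,307) and the nut at (290,318), with the vise and glasses close by. In t1/t2, the nut tray is at t1 (258,190), the bolt tray at (262,300), the soapstone tray at (398,198) and the far nut at (375,306). Next I segment and triangulate.

```bash
cat > seg.py <<'E'
from h import *
np.set_printoptions(precision=4,suppress=True)
C={n:np.load(n+".npz") for n in("p1","p2","t1","t2")}
def blob(c,box,f,close=3):
    x0,y0,x1,y1=box;im=c["frame"][y0:y1,x0:x1].astype(int)
    m=f(im[...,0],im[...,1],im[...,2]).astype(np.uint8)
    m=cv2.morphologyEx(m,cv2.MORPH_CLOSE,np.ones((close,close)))
    k=max(cv2.findContours(m,cv2.RETR_EXTERNAL,cv2.CHAIN_APPROX_NONE)[0],key=cv2.contourArea)
    return k.reshape(-1,2).astype(np.float32)+[x0,y0]
bright=lambda r,g,b:(r+g+b>420)&(b>r-60)
grey=lambda r,g,b:(b>r+3)&(r+g+b>200)
def cen(k):
    M=cv2.moments(k.astype(np.float32).reshape(-1,1,2));return M["m10"]/M["m00"],M["m01"]/M["m00"]
B={"bL":((340,172,380,215),(275,300,312,352)),"bS":((235,215,282,265),(368,265,410,320)),"nut":((270,300,310,340),(345,172,383,210)),
"chalk":((374,262,410,350),(230,155,275,248)),"off":((308,228,374,292),(275,222,342,286))}
T={"nutfar":((358,290,394,324),(250,178,286,214)),"nt":((200,130,312,248),(335,258,436,360)),"bt":((208,246,312,354),(338,140,452,256)),"ct":((338,138,455,258),(208,250,310,352))}
K={}
for D,(a,b) in((B,("p1","p2")),(T,("t1","t2"))):
    for n,(x,y) in D.items():
        f=grey if n in("nt","bt","ct") else bright
        K[n]=((C[a],blob(C[a],x,f,9 if f is grey else 5)),(C[b],blob(C[b],y,f,9 if f is grey else 5)))
E
cat > m.py <<'E'
from seg import *
for n,((a,ka),(b,kb)) in K.items():
    r=[cv2.minAreaRect(k.astype(np.float32)) for k in(ka,kb)]
    p,e=tri((a,*cen(ka)),(b,*cen(kb)))
    print(n,"tri",p,e[0].round(4),[np.round(x[1]+(x[2],),1) for x in r])
vis=[]
for q in("p1","p2","t1","t2"):
    im=C[q]["frame"][...,::-1].copy()
    for n,v in K.items():
        for c,k in v:
            if c is C[q]: cv2.drawContours(im,[k.astype(int).reshape(-1,1,2)],-1,(0,0,255),1)
    vis.append(im[140:360,200:460])
cv2.imwrite("pics/seg.png",cv2.resize(np.vstack([np.hstack(vis[:2]),np.hstack(vis[2:])]),(700,592),interpolation=cv2.INTER_NEAREST))
E
python3 m.py
```

```text
Traceback (most recent call last):
  File "m.py", line 5, in <module>
    print(n,"tri",p,e[0].round(4),[np.round(x[1]+(x[2],),1) for x in r])
                    ^^^^^^^^^^
AttributeError: 'float' object has no attribute 'round'
```

```bash
sed -i 's/e\[0\].round(4)/round(e[0],4)/' m.py; python3 m.py
```

```text
bL tri [0.4551 0.3686 0.025 ] 0.0001 [array([25.9, 17.8, 51.3]), array([17.1, 37.1, 15.6])]
bS tri [0.353  0.3241 0.0343] 0.0002 [array([19.6, 36.4, 37.9]), array([42.5, 18.8, 64.4])]
nut tri [0.3807 0.2229 0.0092] 0.0002 [array([20.1, 22.3, 21.8]), array([21. , 22.8, 29.1])]
chalk tri [ 0.5051  0.2184 -0.0298] 0.0023 [array([69.7, 13.4, 82.6]), array([48.5, 12.9, 76. ])]
off tri [0.4379 0.2936 0.0078] 0.0 [array([54.8, 49.9, 86.6]), array([46. , 49.3, 86.3])]
nutfar tri [ 0.5727 -0.3473  0.0102] 0.0001 [array([17.7, 18. , 18.4]), array([21.2, 18.4, 45. ])]
nt tri [ 0.4372 -0.2046 -0.0029] 0.0 [array([109., 102.,  90.]), array([94., 85., 90.])]
bt tri [ 0.4322 -0.3423 -0.0006] 0.0002 [array([86.6, 86.5,  5.2]), array([92.6, 99.6,  6.6])]
ct tri [ 0.5919 -0.2152 -0.0007] 0.0 [array([94.6, 99. ,  4.9]), array([87.6, 86.7,  3.1])]
```

View pics/seg.png

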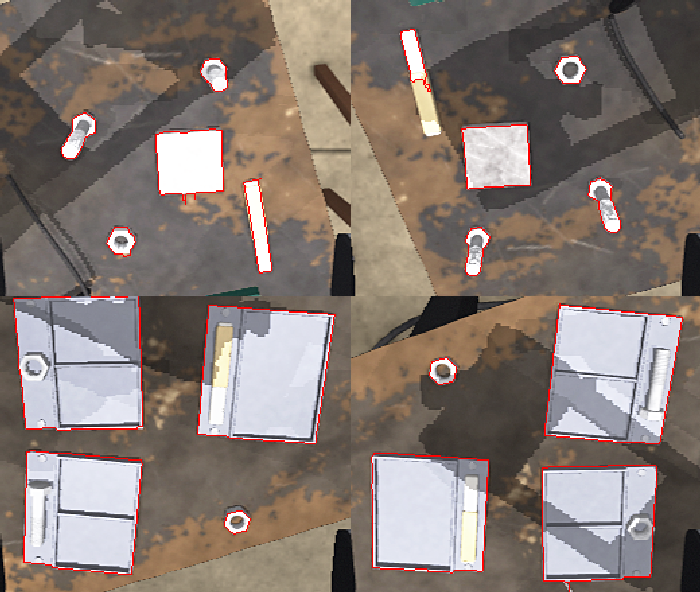

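Segmentation is good everywhere except the stick in p2, where the mask broke on the cream half. The bolt at (0.455,0.369) looks like the short one. Next: fix the stick, then get tray frames, bolt tips and obstacle heights.

```bash
cat > poses.py <<'E'
from seg import *
K["chalk"]=(K["chalk"][0],(C["p2"],blob(C["p2"],B["chalk"][1],lambda r,g,b:(r+g+b>450)&(g>.8*r),5)))
def proj(c,p):
    q=c["intrinsics"]@(c["view"]@np.r_[p,1])[:3];return q[:2]/q[2]
def hexyaw(n,z):
    c,k=K[n][0];w=np.array([onplane(c,u,v,z)[:2] for u,v in k]);w-=w.mean(0)
    f=np.angle(((np.linalg.norm(w,axis=1)-np.linalg.norm(w,axis=1).mean())*np.exp(6j*np.arctan2(w[:,1],w[:,0]))).sum())/6
    return f+np.pi/6   # direction of a flat normal (mod 60 deg)
def world_rect(c,k,z):
    w=np.array([onplane(c,u,v,z)[:2] for u,v in k],np.float32)*1000
    return cv2.minAreaRect(w)
def tray(n):
    o=[world_rect(c,k,.006) for c,k in K[n]]
    out=[]
    for ctr,(w,h),a in o:
        a=(a+45)%90-45; out.append([ctr[0]/1000,ctr[1]/1000,np.radians(a)])
    m=np.mean(out,0);x=np.array([np.cos(m[2]),np.sin(m[2])])
    return m[:2]+.014*x,m[2],out,[np.round(r[1]) for r in o]
E
python3 - <<'E'
from poses import *
for n in("nt","bt","ct"): print(n,*tray(n))
for n in("nut","nutfar"): print(n,np.degrees(hexyaw(n,.011)))
(a,ka),(b,kb)=K["chalk"];print("chalk",tri((a,*cen(ka)),(b,*cen(kb))));
for c,k in K["chalk"]:
    r=world_rect(c,k,.007);print(np.array(r[0]),r[1:])
for n in("bL","bS"):
    p=tri(*[(c,*cen(k)) for c,k in K[n]])[0];t=[]
    for c,k in K[n]:
        d=proj(c,p+[0,0,.01])-proj(c,p);s=k@d;t.append((c,*k[s>s.max()-np.linalg.norm(d)*1.5].mean(0)))
    print(n,"tip",tri(*t))
c=C
for n,a,b in[("viseR",(391,354),(247,143)),("viseL",(274,376),(392,108)),]: print(n,tri((c["p1"],*a),(c["p2"],*b)))
for n,a,b in[("hS",(262,127),(380,369)),("hL",(390,97),(272,402)),("nt ledge corner",(213,141),(427,350)),("nt seam",(304,189),(343,308)),("bt seam",(300,305),(350,200))]: print(n,tri((c["t1"],*a),(c["t2"],*b)))
for n,u,v in[("glassesA",393,152),("glassesB",445,240)]: print(n,onplane(c["p2"],u,v,.005))
E
```

```text
nt [ 0.454  -0.2012] 0.008196636956544054 [[0.4419658508300781, -0.20224038696289062, np.float64(0.0015074216076844179)], [0.4381298217773438, -0.2004495391845703, np.float64(0.01488585230540369)]] [array([110., 122.]), array([101., 126.])]
bt [ 0.4471 -0.3429] -0.09808422294761834 [[0.4331650390625, -0.3419940185546875, np.float64(-0.09846558761571769)], [0.433130126953125, -0.3410231628417969, np.float64(-0.097702858279519)]] [array([115., 101.]), array([111., 101.])]
ct [ 0.6047 -0.2169] -0.0658009847395143 [[0.5907473754882813, -0.21650050354003905, np.float64(-0.06613893988184535)], [0.590711181640625, -0.21552685546875, np.float64(-0.06546302959718325)]] [array([111., 103.]), array([115., 103.])]
nut 26.2499443520832
nutfar 45.036560308046134
chalk (array([0.4971, 0.2347, 0.0032]), [0.0002715877564220456, 0.0002715877564221832])
[496.2177 235.0737] ((14.718079566955566, 86.9162368774414), 9.725224494934082)
[497.7051 234.8091] ((15.486560821533203, 85.04031372070312), 11.307498931884766)
bL tip (array([0.4558, 0.3661, 0.0681]), [0.0006557358747154046, 0.0006557358747153747])
bS tip (array([0.353 , 0.3233, 0.0826]), [0.0003797689544475383, 0.0003797689544474939])
viseR (array([0.499 , 0.1746, 0.0047]), [0.0004649326792257887, 0.00046493267922568])
viseL (array([0.3565, 0.1409, 0.0009]), [0.0033996133946909706, 0.0033996133946910425])
hS (array([ 0.4453, -0.1378,  0.0283]), [0.0025586816419402177, 0.0025586816419401193])
hL (array([ 0.5721, -0.1096,  0.0533]), [0.0004417823165385441, 0.00044178231653858836])
nt ledge corner (array([ 0.3874, -0.153 ,  0.0098]), [0.0047872382366687845, 0.00478723823666866])
nt seam (array([ 0.4879, -0.2057,  0.0014]), [0.0005117123888707479, 0.0005117123888707433])
bt seam (array([ 0.4823, -0.3427,  0.0138]), [0.0001832682474470656, 0.00018326824744716087])
glassesA [0.3507 0.1835 0.005 ]
glassesB [0.2899 0.2769 0.005 ]
```

```bash
cat > act.py <<'E'
from h import *
from workcell import bot,hand,get_obs
def th(t,p):
    az=np.arctan2(p[1],p[0]);return az+(t-az+np.pi/2)%np.pi-np.pi/2
def st(m):
    o=get_obs();print(m,"t%.1f"%o["time_s"],"p",o["position"].round(4),"w %.4f"%o["gripper_width"],"F",np.round(o["wrist_force"],1),"g",np.round(o["grip_force"],1),flush=True)
def pick(p,t,z,opening,zup=.17):
    q=ori(th(t,p));bot.reach([*p,zup],q);hand.move_gripper(opening,40)
    bot.servo_line([*p,z+.03],velocity=.2);bot.servo_line([*p,z],velocity=.04);st("down")
    hand.move_gripper(0,50);st("grip");bot.servo_line([*p,zup],velocity=.2);st("up")
def place(p,t,z,opening,zup=.17):
    q=ori(th(t,p));bot.reach([*p,zup],q);bot.servo_line([*p,z+.03],velocity=.2);bot.servo_line([*p,z],velocity=.03);st("low")
    hand.move_gripper(opening);bot.dwell(.2);bot.servo_line([*p,zup],velocity=.15);st("placed")
E
cat >> poses.py <<'E'
def cleaned(n):
    out=[]
    for c,k in K[n]:
        m=np.zeros((480,640),np.uint8);cv2.fillPoly(m,[k.astype(np.int32)],1)
        m=cv2.morphologyEx(m,cv2.MORPH_OPEN,np.ones((31,31)))
        out.append((c,max(cv2.findContours(m,0,1)[0],key=cv2.contourArea).reshape(-1,2)))
    return out
K["nt"]=cleaned("nt")
def at(n,x,y):
    c,a=tray(n)[:2];return c+[x*np.cos(a)-y*np.sin(a),x*np.sin(a)+y*np.cos(a)],a
E
python3 - <<'E'
from poses import *
print(tray("nt"))
from act import *
pick([.5727,-.3473],np.radians(-15),.021,.034)
E
```

```text
(array([ 0.4522, -0.2063]), np.float64(0.01259207256877858), [[0.4379066772460937, -0.2068438415527344, np.float64(0.0014732999862549403)], [0.438423583984375, -0.20604901123046876, np.float64(0.023710845151302222)]], [array([102., 110.]), array([101., 115.])])
down t14.2 p [ 0.5728 -0.3474  0.0211] w 0.0340 F [0.1 0.1 0.9] g 0.0
grip t14.6 p [ 0.5728 -0.3473  0.0211] w 0.0001 F [ 0.2 -1.2 -0.6] g 0.0
up t15.5 p [ 0.572  -0.3468  0.1688] w 0.0001 F [-1.   0.4 -0.1] g 0.0
```

The fingers closed to 0, so the grasp missed. Looking to see why.

```bash
python3 - <<'E'
from h import *
from workcell import *
bot.servo_line([.53,-.30,.25],velocity=.2);bot.dwell(.2)
c=snap("m1");o=get_obs();print(o["time_s"],o["position"],o["joint_pos"].round(2))
hand.move_gripper(.04);
d=snap("m1s","side");cv2.imwrite("pics/m1.png",np.hstack([cv2.resize(c["frame"][...,::-1],(400,300)),cv2.resize(d["frame"][260:400,260:447,::-1],(400,300))]))
E
```

```text
16.4083 [ 0.52982806 -0.30014241  0.24867227] [-0.52  0.29  1.62 -0.    1.22 -0.26]
```

View pics/m1.png

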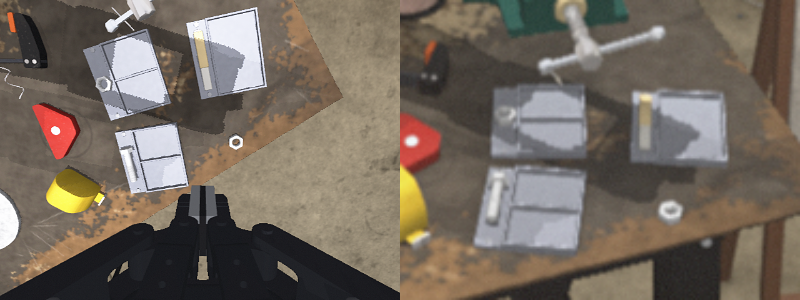

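The nut still sits beside the trays at about m1 (236,142). I'll re-measure it, and check the true fingertip depth from the picture too.

```bash
python3 - <<'E'
from poses import *
c=np.load("m1.npz");k=blob(c,(355,205,400,250),bright,5);u=cen(k);print(u)
for q in("t1","t2"):
    print(tri((c,*u),(C[q],*cen(K["nutfar"][0 if q=="t1" else 1][1]))))
print("nut at z.008",onplane(c,*u,.008), [onplane(cc,*cen(kk),.008) for cc,kk in K["nutfar"]])
p=np.array([.5298,-.3001,.2487])
for dz in(0,.01,.017,.03): print(dz,proj(c,p-[0,0,dz]))
E
```

```text
(377.4209313047487, 227.63116643614566)
(array([ 0.5728, -0.3472,  0.0104]), [2.8942044432450048e-05, 2.8942044432388326e-05])
(array([ 0.5727, -0.3473,  0.01  ]), [7.355984853917159e-05, 7.35598485391079e-05])
nut at z.008 [ 0.5729 -0.3479  0.008 ] [array([ 0.5731, -0.3484,  0.008 ]), array([ 0.5729, -0.3469,  0.008 ])]
0 [322.7092 294.8523]
0.01 [322.8197 285.7242]
0.017 [322.8906 279.8637]
0.03 [323.0103 269.9771]
```

```bash
python3 - <<'E'
import cv2,numpy as np
a=np.load("m1.npz")["frame"][280:400,240:410,::-1]
cv2.imwrite("pics/m1c.png",cv2.resize(a,None,fx=4,fy=4))
E
```

```text
(no output)
```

View pics/m1c.png

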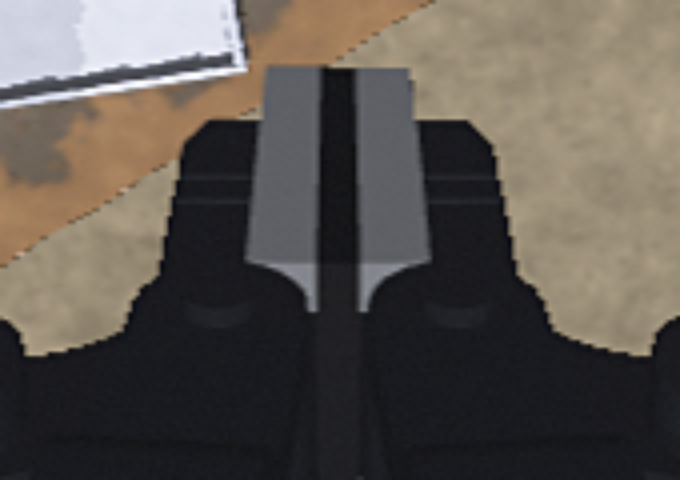

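```bash
python3 - <<'E'
from poses import *
c=np.load("m1.npz")
from workcell import get_obs
o=get_obs();print(o["gripper_width"],o["time_s"])
# TCP and tool x at time of m1 (same pose)
Rm=R.from_quat(o["orientation"]).as_matrix();p=o["position"];print(p)
for dx in(0,.011):
  for dz in(-.005,0,.005,.010,.017): print(dx,dz,proj(c,p+Rm@[dx,0,dz]))
E
```

```text
0.04008402055923999 16.925
[ 0.53   -0.3     0.2501]
0 -0.005 [323.0494 300.862 ]
0 0 [323.1002 295.859 ]
0 0.005 [323.1483 291.1168]
0 0.01 [323.194  286.6154]
0 0.017 [323.2542 280.6845]
0.011 -0.005 [323.0331 276.3398]
0.011 0 [323.0852 271.9137]
0.011 0.005 [323.1346 267.7224]
0.011 0.01 [323.1814 263.7476]
0.011 0.017 [323.2431 258.516 ]
```

Rays and poses agree for the nut, but the fingertips appear shorter than stated. I'll find the real tip height by gently touching an empty patch of table with the jaws shut, then at a small opening.

```bash
python3 - <<'E'
from act import *
p=[.532,-.303];print(get_obs()["time_s"])
hand.move_gripper(.022,30)
bot.servo_line([*p,.03],velocity=.2)
for w in(.022,):
    z=.024;f0=get_obs()["wrist_force"][2]
    while z>-.03:
        bot.servo_line([*p,z],velocity=.03);f=get_obs()["wrist_force"][2]-f0
        if abs(f)>2.5: break
        z-=.001
    st(f"contact z {z:.3f} f {f:.1f}")
bot.servo_line([*p,.06],velocity=.2)
E
```

```text
16.925
contact z -0.023 f 5.7 t30.6 p [ 0.5321 -0.3031 -0.0225] w 0.0222 F [-1.8  1.1  6. ] g 3.1
```

Measured: at a 22 mm opening the real fingertips are 22 mm behind the reported TCP (tip z = TCP z + 0.022), which agrees with the camera picture. I'll use this measured offset and retry the far nut.

```bash
sed -i 's/zup=.17/zup=.13/g' act.py; python3 - <<'E'
from poses import *
from act import *
pick([.5727,-.3473],np.radians(-15),-.0185,.034,.08)
if get_obs()["gripper_width"]>.015:
    p,a=at("nt",0,-.025);print(p,a);place(p,a,-.0185+.0035,.032,.09)
E
```

```text
down t33.2 p [ 0.5728 -0.3474 -0.0184] w 0.0342 F [-0.4 -0.1 -0.4] g 0.0
grip t33.5 p [ 0.5731 -0.3475 -0.018 ] w 0.0188 F [-0.9 -0.4  3.3] g 49.1
up t34.1 p [ 0.5721 -0.3469  0.0792] w 0.0186 F [-0.4  0.7 -0.5] g 48.9
[ 0.4525 -0.2313] 0.01259207256877858
low t36.5 p [ 0.4525 -0.2313 -0.015 ] w 0.0189 F [-0.8  0.4  0.5] g 49.0
placed t37.8 p [ 0.452  -0.231   0.0894] w 0.0316 F [-0.3  0.5 -0.8] g 0.0
```

```bash
python3 - <<'E'
from poses import *
from act import *
print(*[cen(k) for c,k in K["nut"]][:0])
pick([.3807,.2229],np.radians(146),-.0185,.034,.13)
if get_obs()["gripper_width"]<.015: raise SystemExit("missed")
p,a=at("nt",0,.022);place(p,a,-.0185+.0035,.032,.13)
c0,a=np.array([.4970,.2349]),np.radians(10.5)
u=np.array([-np.sin(a),np.cos(a)]);g=c0-.008*u
pick(g,a,-.0185,.030,.13)
if get_obs()["gripper_width"]<.008: raise SystemExit("missed chalk")
p,b=at("ct",0,-.008);print(p,b,th(a,g)-a,th(b,p)-b);place(p,b,-.0185+.0035,.030,.13)
E
```

```text
down t41.4 p [ 0.3808  0.2229 -0.0185] w 0.0344 F [-0.2  0.4 -0.5] g 0.0
grip t41.6 p [ 0.3809  0.223  -0.018 ] w 0.0191 F [-0.2 -0.5  5.2] g 48.8
up t42.5 p [0.3801 0.2226 0.1292] w 0.0192 F [-0.8 -0.1 -1. ] g 48.9
low t45.9 p [ 0.4518 -0.1843 -0.015 ] w 0.0189 F [0.8 0.5 0.3] g 48.9
placed t47.5 p [ 0.4513 -0.184   0.1293] w 0.0323 F [ 0.9  0.7 -0.6] g 0.0
down t50.9 p [ 0.4985  0.2271 -0.0185] w 0.0301 F [-0.9  0.3 -0.2] g 0.0
grip t51.2 p [ 0.4987  0.2272 -0.0181] w 0.0095 F [-0.9 -0.8  4.2] g 49.0
up t52.1 p [0.4977 0.2267 0.129 ] w 0.0097 F [ 0.7  0.7 -0.3] g 48.8
[ 0.6042 -0.2249] -0.0658009847395143 -8.326672684688674e-17 -1.5265566588595902e-16
low t55.7 p [ 0.6043 -0.225  -0.015 ] w 0.0099 F [-0.3  0.1  0. ] g 48.8
placed t57.4 p [ 0.6035 -0.2247  0.129 ] w 0.0300 F [ 0.1 -0.6 -0.5] g 0.0
```

```bash
python3 - <<'E'
from poses import *
from act import *
for p0,z,y in(([.4551,.3686],.006,-.027),([.353,.3241],.013,.027)):
    pick(p0,0.,z,.040,.14)
    if get_obs()["gripper_width"]<.006: raise SystemExit("missed")
    p,a=at("bt",0,y);place(p,a,z+.0035,.036,.14)
bot.reach([.51,-.22,.26],ori(0.));bot.dwell(.2);c=snap("f1");snap("f1s","side");snap("f1p","scene")
s=np.load("f1p.npz")["frame"][250:380,110:290,::-1]
cv2.imwrite("pics/f1v.png",np.vstack([cv2.resize(c["frame"][80:400,180:480,::-1],(500,400),interpolation=2),cv2.resize(s,(277,200))[:, :].copy() if 0 else cv2.copyMakeBorder(cv2.resize(s,(277,190)),0,0,0,223,0)]))
st("end")
E
```

```text
down t61.4 p [0.4552 0.3687 0.0061] w 0.0397 F [-0.6 -0.7  1.3] g 0.0
grip t61.8 p [0.4552 0.3688 0.0063] w 0.0091 F [-0.1  0.1  2.4] g 48.7
up t62.6 p [0.4545 0.3681 0.139 ] w 0.0093 F [ 0.5  0.1 -1.2] g 48.7
low t67.0 p [ 0.4446 -0.3699  0.0096] w 0.0096 F [ 0.3 -0.4 -0.9] g 48.9
placed t68.6 p [ 0.4439 -0.3693  0.1391] w 0.0366 F [ 0.6  0.3 -0.9] g 0.0
down t72.8 p [0.3531 0.3242 0.013 ] w 0.0400 F [-0.3  0.3 -0.2] g 0.0
grip t73.2 p [0.3531 0.3242 0.0132] w 0.0097 F [-0.6 -0.2  2.3] g 48.6
up t74.0 p [0.3525 0.3236 0.1392] w 0.0096 F [-0.9  0.1 -0.4] g 48.6
low t78.0 p [ 0.4499 -0.3161  0.0166] w 0.0096 F [-0.3  0.7 -0.4] g 48.8
placed t79.6 p [ 0.4492 -0.3156  0.1392] w 0.0358 F [-0.5  0.1 -0. ] g 0.0
end t80.7 p [ 0.5094 -0.2205  0.2591] w 0.0359 F [ 0.3 -1.3 -0.1] g 0.0
```

View pics/f1v.png

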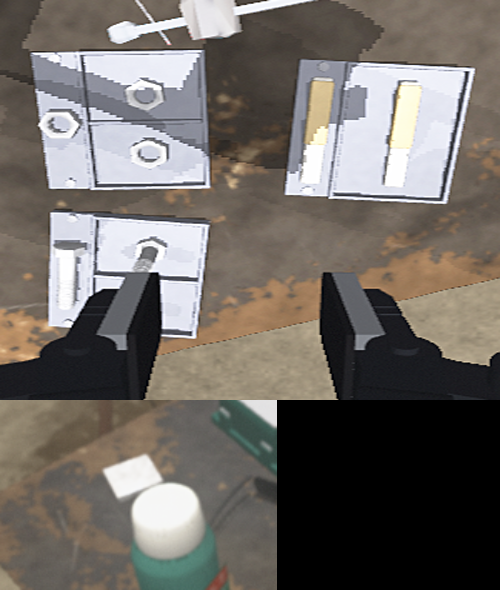

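Both nuts lie flat in their own bays at (147,95) and (150,152). The stick is in its tray at (403,133), one bolt stands at (148,255), and the offcut is unmoved. The second bolt is hidden by a finger, so I'll check it from the other side.

```bash
python3 - <<'E'
from act import *
bot.reach([.51,-.36,.28],ori(-np.pi));bot.dwell(.3);c=snap("f2");d=snap("f2s","side")
cv2.imwrite("pics/f2v.png",np.hstack([cv2.resize(c["frame"][100:400,180:480,::-1],(400,400)),cv2.resize(d["frame"][270:400,265:395,::-1],(400,400))]));st("e")
E
```

```text
e t83.5 p [ 0.51 -0.36  0.28] w 0.0358 F [ 0.5  0.7 -0.1] g 0.0
```

View pics/f2v.png

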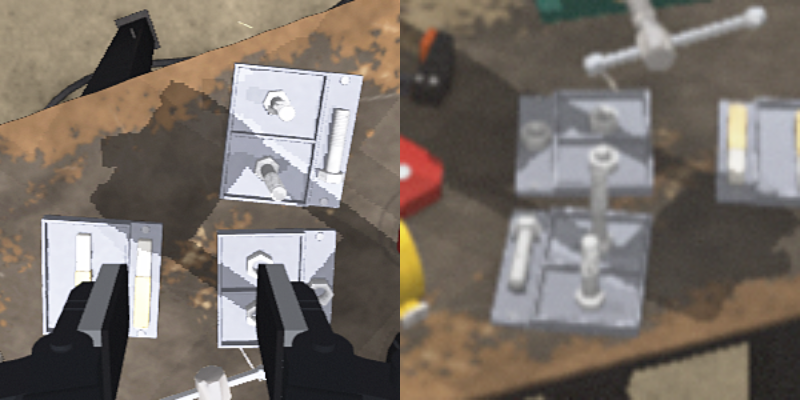

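The bolts stand upright, one in each bay, at (276,102) and (270,172) in the wrist view. The side view shows the same two bolts standing. Everything is in place and the magnet is untouched.

```bash
python3 -c "
from workcell import hand_in;print(hand_in())"
```

```text
the job is handed in; nothing more can be done
None
```

I handed the job in at about 84 s: the last images show both nuts flat and both bolts upright, one to a bay, the stick flat in the soapstone tray, and the offcut and magnet where they were. The hand-in call gave no verdict. The first grasp missed because the fingertips sit about 39 mm farther back than stated, so I used a tip height measured by touching the table.

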